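# Change over the roller tumbler for the next polishing run

### The arm

A 6-joint arm with a two-finger parallel gripper is mounted at the origin on the work surface. World frame = base frame: x ahead of the robot, y to its left, z up, the work surface at z = 0. Lengths are in m, angles in degrees, forces in N, time in s.
With the tool pointing down it reaches from about 0.25 to 0.725 m from the base axis. Payload 9.7 kg.
Tool frame: the origin (TCP) lies midway between the tips of the shut fingers; the grasp point (between the pads) lies bot.hold_point_z behind it (bot.hold_point_z is the distance from the TCP to the grasp point, in m); z points along the fingers, y is the line along which they close (so a half turn about z gives the same grasp; the last joint's range is limited). The gripper opens to 85 mm and grips with 20 to 120 N. Pads are 22 mm wide; open, the fingers measure 114 mm over their backs; the gripper's body (76 mm by 85 mm) begins 54 mm behind the grasp point. The pads swing forward as they close: fully open they stand 13 mm farther back than shut.
Start: joints at [72.021, 4.979, 10.078, 95.1, 0, 90], TCP at [0.17, 0.523, 0.231] pointing down, gripper open.
Joint ranges: [-179.16, 179.16], [-48.56, 103.87], [-65.8, 70.77], [-126.05, 130.52], [-82.76, 87.17], [-180, 180]. Speed limits (degrees/s): [127.2, 127.2, 147.25, 180, 180, 180].

### API

Orientations are given as [roll, pitch, yaw] about the fixed x, y, z axes, in that order (R = Rz(yaw) Ry(pitch) Rx(roll)).
In Python, from workcell import bot, camera, camera_model, ticket gives the robot as it stands.
- The arm moves only by the tool send_rows, never from a script. Its argument "targets" is text: rows parted by semicolons, each of 5 numbers parted by spaces: the shift along the tool's x, y, z in mm, then the turn about the tool's z in degrees, then the closure in counts, from 0 (fully open) to 255 (shut). A call has 1 to 20 rows; each row is the pose to reach, as a shift and turn from the pose commanded when the call began, along the tool's axes at that moment; what a row does not reach only later rows make up. A row lasts 1/8 s, in which the tool goes at most 62.5 mm and 10.7 degrees, less where a joint would pass 70% of its speed; a pose out of reach is approached as far as the arm can. A call with a gripper value outside its range is refused whole. The fingers move at their own pace and stop on an object; "newtons" is the grip in N (left out, the last holds). Time passes only in rows, so rows that repeat a pose let the fingers close. It gives the time, the measured TCP pose, the force, the opening and the grip force at its end, in the units of the state.
- bot.get_obs(): the state, without advancing time (a new reading comes with each control period).
- camera(name): name is "scene" or "top" or "wrist"; returns the picture (384x512x3 uint8, blue, green, red); there is no depth.
- camera_model(name): a dict with "K" (3x3 intrinsics, pixels), "pose" (4x4, takes a point from camera to world coordinates); the wrist camera has in their place "T_tool_cam" (4x4, takes a point from camera to tool coordinates, whose origin is the TCP and whose axes are the flange's). Camera axes: x right, y down, z forward; pixel columns grow to the right and rows downward; lengths in m; the calibration is good to about 2 mm. The wrist camera is an equidistant fisheye: a pixel r from the principal point sees the ray r / f radians off the axis. A picture is of the moment at which its call begins: read the wrist's pose just before it. camera_model takes no time and is no camera call.
- ticket.job_done(): hands the job in; it is judged then, once.
The state is a dict: "time": time; "q": joint angles; "qd": joint speeds; "joint_efforts": joint torques, N m; "ee_pos": TCP position; "tcp_rot": TCP orientation; "wrist_force": force on the tool from outside, world axes, zero at the start; "torque": the same for the moment, N m; "opening": finger opening in m; "grasp_force": force on a finger pad.
Only numpy, scipy, OpenCV 4.12 (cv2) and the standard library are available. Lean on these libraries where they do the work, as an engineer would, in place of code of your own. Each camera call takes 0.05 s, during which the arm holds its last target. There are 200 camera calls.

### The job

Change over the barrel tumbler for a slow polishing run. First push its speed rod fully home into neutral, before handling any barrel; then lift every blue (finished) barrel off the rollers into the wooden drain cradle, lay every red barrel from the bench on the rollers, lying along them end to end, and turn the run counter's reset knob back to its zero stop. Last of all pull the speed rod out to its middle click, and leave the other things on the bench where they are.

Things in the scene. Friction and masses are not known exactly. Their poses are not given: they have to be found in the camera images.
- red1_mid (a point): Red barrel, 96 mm long: smooth 56 mm diameter belt (50 mm long, at its middle) between two 60 mm ribs, black nut on one end, half full of loose shot, about 0.4 kg; rolls easily. Point: its centre; x axis: its long axis (which end is which does not matter). Waiting: at the start on its side on the bench, centre 30 mm up; the dark batten on the bench nearer the robot is 12 mm high. None if absent.
- red2_mid (a point): Red barrel, 96 mm long: smooth 56 mm diameter belt (50 mm long, at its middle) between two 60 mm ribs, black nut on one end, half full of loose shot, about 0.4 kg; rolls easily. Point: its centre; x axis: its long axis (which end is which does not matter). Waiting: at the start on its side on the bench, centre 30 mm up; the dark batten on the bench nearer the robot is 12 mm high. None if absent.
- red3_mid (a point): Red barrel, 96 mm long: smooth 56 mm diameter belt (50 mm long, at its middle) between two 60 mm ribs, black nut on one end, half full of loose shot, about 0.4 kg; rolls easily. Point: its centre; x axis: its long axis (which end is which does not matter). Waiting: at the start on its side on the bench, centre 30 mm up; the dark batten on the bench nearer the robot is 12 mm high. None if absent.
- blue1_mid (a point): Blue barrel, 96 mm long: smooth 56 mm diameter belt (50 mm long, at its middle) between two 60 mm ribs, black nut on one end, half full of loose shot, about 0.4 kg; rolls easily. Point: its centre; x axis: its long axis (which end is which does not matter). Finished: at the start lying on the rollers. None if absent.
- blue2_mid (a point): Blue barrel, 96 mm long: smooth 56 mm diameter belt (50 mm long, at its middle) between two 60 mm ribs, black nut on one end, half full of loose shot, about 0.4 kg; rolls easily. Point: its centre; x axis: its long axis (which end is which does not matter). Finished: at the start lying on the rollers. None if absent.
- bed_mid (a point): Middle of the fixed green tumbler's bed, where the centre of a barrel on both rollers rests (111 mm up). Two free-turning rubber rollers (24 mm dia, 360 mm long, axes 44 mm apart, tops 87 mm up) between end plates (tops 107 mm). y: along the rollers to the control box; x: level, away from the machine's front; z up. Room for 3 barrels end to end: centres y = -0.12, 0, 0.12.
- cradle_mid (a point): Middle of the fixed wooden drain cradle (270 x 100 mm), where the centre of a barrel on both dowels rests (73 mm up). Two dowels (18 mm dia, axes 48 mm apart, tops 51 mm up) between end cheeks (tops 66 mm, 248 mm apart). x: along the dowels; y: across; z up. Room for 2 barrels end to end: centres x = -0.06, 0.06.
- speed_rod (a joint): Travel (m) of the push-pull speed rod, which comes level out of the front of the tumbler's control box, 80 mm up: 0 = fully home (neutral), 0.024 = middle click (slow), 0.048 = fully out (fast). Spring clicks draw it into each position from a few mm away and hold it there; 3 to 5 N takes it over to the next.
- rod_knob (a point): Centre of the red knob on the end of the speed rod: cylinder 28 mm dia, 22 mm long, lying along the rod (10 mm thick); moves with the rod. x axis: along the rod, into the machine; pulling goes along -x. When home, the knob's back is 34 mm in front of the control box (top 115 mm up), whose front, like the end plates', is about 70 mm in front of the middle line between the rollers.
- counter (a joint): Angle (rad) of the run counter's reset knob: 0 = at its zero stop, grows clockwise seen from above (up to 2.9); turn it counter-clockwise seen from above to zero it. Light friction; stays where it is left.
- counter_grip (a point): Grip of the counter's black reset knob, on its upright axis on top of the control box: bar 42 mm long, 14 mm thick, 28 mm high; point 9 mm below its top (144.5 mm up). x axis: along the bar, turns with it; its white line and red pointer are on the -x side, which at zero points to the machine's front, to the red mark of the white dial.
- hammer: Hammer, 240 mm, lying on the bench; origin under the middle. Not part of the job.
- paste_jar: Jar of polishing paste, 68 mm diameter, 70 mm high, standing; origin at the centre of its foot. Not part of the job.
- lid_spanner: Spanner, 170 mm, lying flat; origin under the middle. Not part of the job.
- shot_bowl: Steel bowl, 100 mm wide, 45 mm high; origin at the centre of its foot. Not part of the job.
- burnisher: Burnishing tool with dark wooden handle, about 210 mm, lying; origin under its middle. Not part of the job.
- findings_tray: Grey tray with brass leaf findings, 130 x 90 x 22 mm; origin under the middle. Not part of the job.
Mind the look-alikes: they are no part of the job. What is shaped like the part that bears blue2_mid but turquoise is not meant. What is shaped like the part that bears red1_mid but green is not meant.

How it is judged:
By the outcome, as a careful person would: the job done as asked, in the order asked, and still so for the second after the job is handed in, with the robot touching nothing.
Of red1, red2, red3 only 2 to 3 are there at a start; the rules pass over those that are not, and their reading is None.
Of blue1, blue2 only 1 to 2 are there at a start; the rules pass over those that are not, and their reading is None.
At some moment in a run one of red1, red2, red3 may be knocked a few centimetres aside while the robot is not near it.
Once in a run the grip may slacken for a moment while it holds something.
It also fails if it takes over 210 s, if anything falls off the work surface, if the arm or the gripper's body presses on something with over 40 N, if the wrist force passes 120 N, or if a joint passes its speed limit or range.

## Working session

There is one attempt and no reset: what is moved stays moved. The work goes in short steps, Python scripts to look and compute and a tool call to move; the robot and the scene stay as the last step left them, time stands still between calls to the robot, and variables do not carry over. Pictures are saved under pics/ and viewed, at most 17 in all, crops included, and the job is handed in when it is done.

Besides the shell and the picture viewer there is one more tool, called after "Call:" as name(argument=value, ...) on one line, values as JSON. send_rows: Moves the arm, as the interface text tells. Its arguments: {"type":"object","properties":{"targets":{"type":"string"},"newtons":{"type":"number"}},"required":["targets"]}

```bash
mkdir -p pics; ls; python3 - <<'E'
from workcell import bot,camera,camera_model
import cv2,numpy as np
np.set_printoptions(precision=4,suppress=True)
a=camera("scene");b=camera("top")
cv2.imwrite("pics/scene.png",a);cv2.imwrite("pics/top.png",b)
for n in("scene","top","wrist"):print(n,camera_model(n))
print(bot.get_obs(),bot.hold_point_z)
cv2.imwrite("pics/top2.png",cv2.resize(b,(800,600),interpolation=cv2.INTER_CUBIC))
cv2.imwrite("pics/scene2.png",cv2.resize(a,(800,600),interpolation=cv2.INTER_CUBIC))
E
```

```text
pics
scene {'K': array([[394.4916,   0.    , 248.3237],
       [  0.    , 394.4916, 191.5602],
       [  0.    ,   0.    ,   1.    ]]), 'pose': array([[-0.8308,  0.4392, -0.342 ,  1.0057],
       [ 0.5563,  0.6343, -0.5368,  0.7361],
       [-0.0188, -0.6362, -0.7713,  1.2717],
       [ 0.    ,  0.    ,  0.    ,  1.    ]])}
top {'K': array([[483.5525,   0.    , 256.898 ],
       [  0.    , 483.5525, 188.9149],
       [  0.    ,   0.    ,   1.    ]]), 'pose': array([[ 0.011 , -0.9879,  0.1548,  0.229 ],
       [-0.9999, -0.0108,  0.0025, -0.1035],
       [-0.0008, -0.1549, -0.9879,  1.7505],
       [ 0.    ,  0.    ,  0.    ,  1.    ]])}
wrist {'K': array([[297.3186,   0.    , 259.8713],
       [  0.    , 297.3186, 194.1664],
       [  0.    ,   0.    ,   1.    ]]), 'T_tool_cam': array([[-0.0003, -0.9584, -0.2855,  0.0726],
       [ 1.    , -0.0005,  0.0005, -0.0007],
       [-0.0006, -0.2855,  0.9584, -0.1423],
       [ 0.    ,  0.    ,  0.    ,  1.    ]])}
{'time': 0.1, 'q': array([72.0206,  5.0082, 10.0375, 95.099 ,  0.0006, 90.0018]), 'qd': array([ 0.0993,  0.0538,  0.1652,  0.0171, -0.0057, -0.0036]), 'joint_efforts': array([  0.0005, -52.1561,  46.5654,   0.0161,  -0.    ,   0.    ]), 'ee_pos': array([0.1697, 0.5229, 0.2306]), 'tcp_rot': array([-179.9304,   -0.0006,  162.0189]), 'wrist_force': array([-0.9349, -0.3278, -0.23  ]), 'torque': array([-0.0297,  0.0296,  0.0214]), 'grasp_force': 0.0, 'opening': 0.0855715043907671} 0.0187
```

View pics/top2.png

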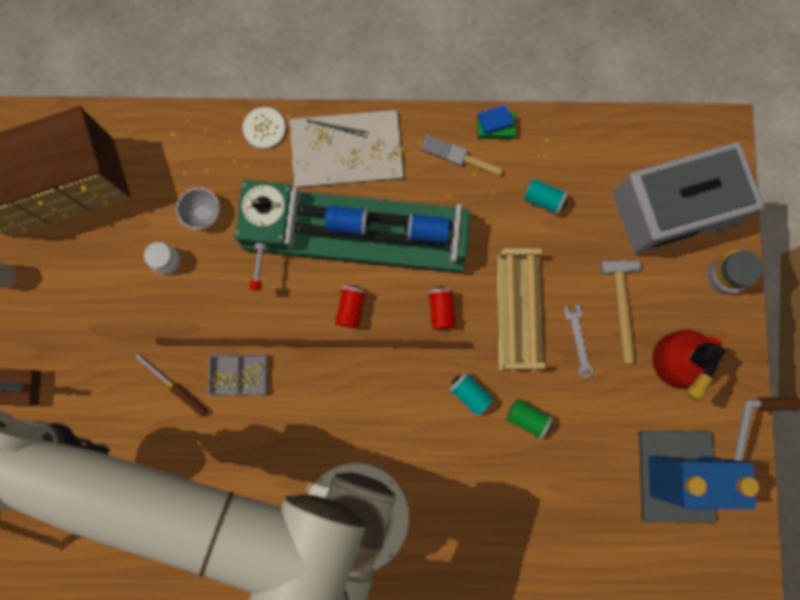

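View pics/scene2.png

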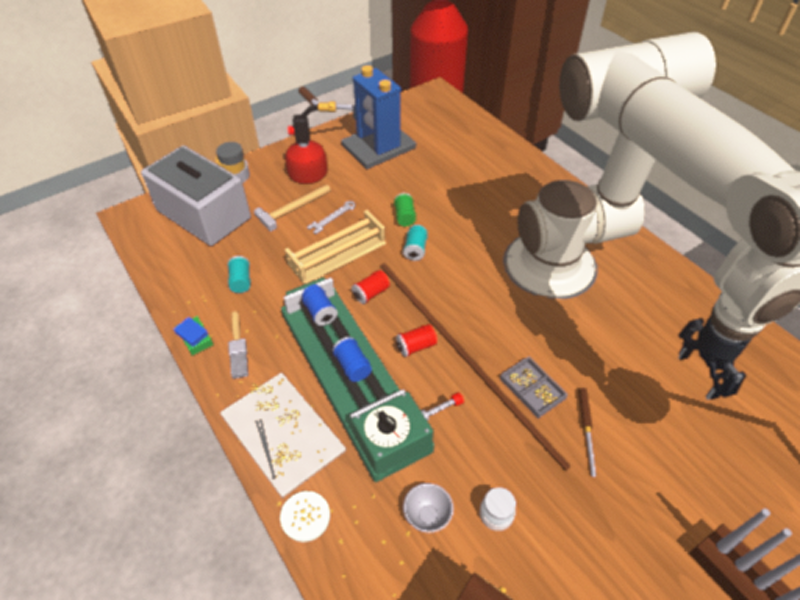

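Both views show 2 blue barrels on the rollers (top 345,220 and 429,228), 2 red barrels on the bench (350,307; 441,309), and the rod knob at (255,285). The cradle is at (521,310) and the counter at (264,205). The look-alikes are turquoise at (472,394) and (546,196), and green at (530,418). Other red and blue things (knob, extinguisher, press, sponge) have the wrong shape or place.

```bash
cat > h.py <<'E'
from workcell import bot,camera,camera_model
import cv2,numpy as np
from scipy.spatial.transform import Rotation as R
np.set_printoptions(precision=4,suppress=True)
def rays(n,px,obs=None):
    m=camera_model(n);K=m["K"];px=np.atleast_2d(px).astype(float)
    u=(px[:,0]-K[0,2])/K[0,0];v=(px[:,1]-K[1,2])/K[1,1]
    if n=="wrist":
        th=np.hypot(u,v)+1e-9
        d=np.c_[u/th*np.sin(th),v/th*np.sin(th),np.cos(th)]
        o=obs or bot.get_obs();T=np.eye(4)
        T[:3,:3]=R.from_euler("xyz",o["tcp_rot"],degrees=True).as_matrix();T[:3,3]=o["ee_pos"]
        P=T@m["T_tool_cam"]
    else: d=np.c_[u,v,np.ones(len(u))];P=m["pose"]
    return P[:3,3],d@P[:3,:3].T
def plane(n,px,z,obs=None):
    o,d=rays(n,px,obs);return o+d*((z-o[2])/d[:,2])[:,None]
def mask(img,c):
    h,s,v=cv2.split(cv2.cvtColor(img,cv2.COLOR_BGR2HSV))
    hue={"red":(h<5)|(h>174),"blue":(h>105)&(h<128),"green":(h>65)&(h<88),"wood":(h>15)&(h<30)}[c]
    return (hue&(s>(140 if c!="wood" else 60))&(v>(70 if c!="green" else 30))).astype(np.uint8)
def blobs(n,img,c,z,amin=25,obs=None):
    N,L,S,C=cv2.connectedComponentsWithStats(mask(img,c))
    out=[]
    for i in range(1,N):
        if S[i,4]<amin: continue
        ys,xs=np.nonzero(L==i);P=plane(n,np.c_[xs,ys],z,obs)[:,:2].astype(np.float32)
        (cx,cy),(w,h),a=cv2.minAreaRect(P)
        if w<h:w,h,a=h,w,a+90
        out.append((C[i],S[i,4],np.array([cx,cy]),np.array([w,h]),(a+90)%180-90))
    return out
def show(*a):
    for b in blobs(*a): print(a[0],a[2],"px",b[0],b[1],"ctr",b[2],"size",b[3],"axis",round(b[4],1))
def go(pos,yaw):
    """tool-frame shift (mm, deg) to reach TCP pos, yaw"""
    o=bot.get_obs();Rm=R.from_euler("xyz",o["tcp_rot"],degrees=True).as_matrix()
    d=Rm.T@(np.array(pos)-o["ee_pos"])*1000;t=-(yaw-o["tcp_rot"][2]+180)%360-180
    t=((-(yaw-o["tcp_rot"][2]))+180)%360-180
    print("shift",d.round(1),"turn",round(t,1),"q6",round(o["q"][5],1))
E
python3 - <<'E'
from h import *
a=cv2.imread("pics/scene.png");b=cv2.imread("pics/top.png")
show("top",b,"red",.03);show("top",b,"red",.08,8);show("scene",a,"red",.03);show("scene",a,"red",.08)
show("top",b,"blue",.111);show("scene",a,"blue",.111)
show("top",b,"green",.06,300)
def crop(im,x,y,w,h,s):return cv2.resize(im[y:y+h,x:x+w],None,fx=s,fy=s,interpolation=cv2.INTER_CUBIC)
c=np.vstack([crop(b,145,105,160,85,5)[:300],]) 
cv2.imwrite("pics/c1.png",crop(b,145,108,160,80,5))
l=crop(b,310,150,50,95,6);r=crop(a,180,170,130,140,4)
r=cv2.resize(r,(530,570));cv2.imwrite("pics/c2.png",np.hstack([l[:570,:270],r]))
E
```

```text
top red px [162.9231 181.8077] 26 ctr [0.522  0.2418] size [0.0183 0.0183] axis 0.6
top red px [223.9682 196.6146] 314 ctr [0.4693 0.0185] size [0.082  0.0517] axis -9.4
top red px [282.8769 197.6308] 325 ctr [ 0.4679 -0.1925] size [0.0843 0.0506] axis 5.7
top red px [434.582  228.4286] 854 ctr [ 0.3698 -0.7395] size [0.1435 0.1164] axis -32.5
top red px [162.9231 181.8077] 26 ctr [0.5135 0.2318] size [0.0178 0.0177] axis 0.6
top red px [223.9682 196.6146] 314 ctr [0.4623 0.015 ] size [0.0796 0.0502] axis -9.4
top red px [282.8769 197.6308] 325 ctr [ 0.461  -0.1899] size [0.0818 0.0491] axis 5.7
top red px [434.582  228.4286] 854 ctr [ 0.3657 -0.7211] size [0.1393 0.113 ] axis -32.5
scene red px [280.5089  28.0601] 1747 ctr [-0.453  -1.1281] size [0.695 0.234] axis 51.5
scene red px [195.579  103.8162] 544 ctr [ 0.3525 -0.7592] size [0.2103 0.1226] axis 65.8
scene red px [239.1737 181.5211] 213 ctr [ 0.4562 -0.1951] size [0.0895 0.0637] axis 4.8
scene red px [268.2734 216.3867] 256 ctr [0.4613 0.019 ] size [0.0857 0.0606] axis -8.8
scene red px [292.4286 255.0286] 35 ctr [0.489  0.20
[... 496 characters left out ...]
.5859  75.6432] 227 ctr [ 0.8961 -0.3069] size [0.0672 0.0464] axis -72.7
top blue px [219.4128 140.2674] 344 ctr [0.6559 0.0352] size [0.0842 0.0541] axis 84.7
top blue px [274.8348 145.9459] 351 ctr [ 0.6383 -0.1604] size [0.0828 0.0545] axis 84.1
top blue px [445.1366 308.2481] 1032 ctr [ 0.0906 -0.7375] size [0.2167 0.0974] axis 88.4
scene blue px [245.5528  70.4016] 635 ctr [ 0.0397 -0.7634] size [0.4665 0.1357] axis 68.7
scene blue px [201.3606 190.9423] 208 ctr [ 0.6378 -0.1787] size [0.0861 0.0542] axis 87.5
scene blue px [121.765 211.88 ] 200 ctr [ 0.9285 -0.2573] size [0.0728 0.0477] axis -74.7
scene blue px [225.5138 230.1654] 399 ctr [0.6553 0.0282] size [0.1122 0.0576] axis 83.9
```

View pics/c1.png

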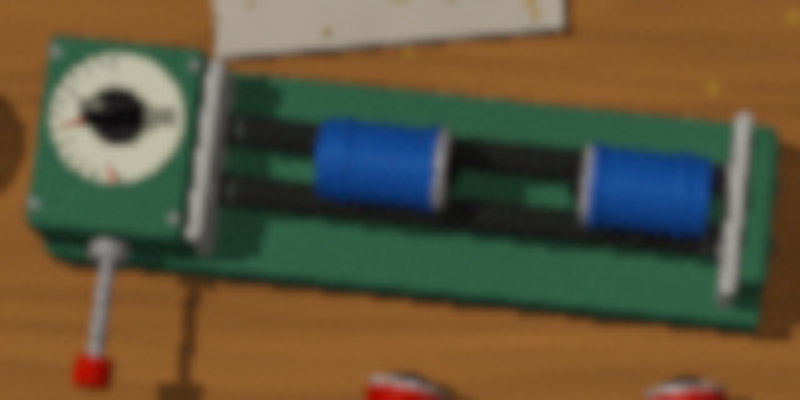

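View pics/c2.png

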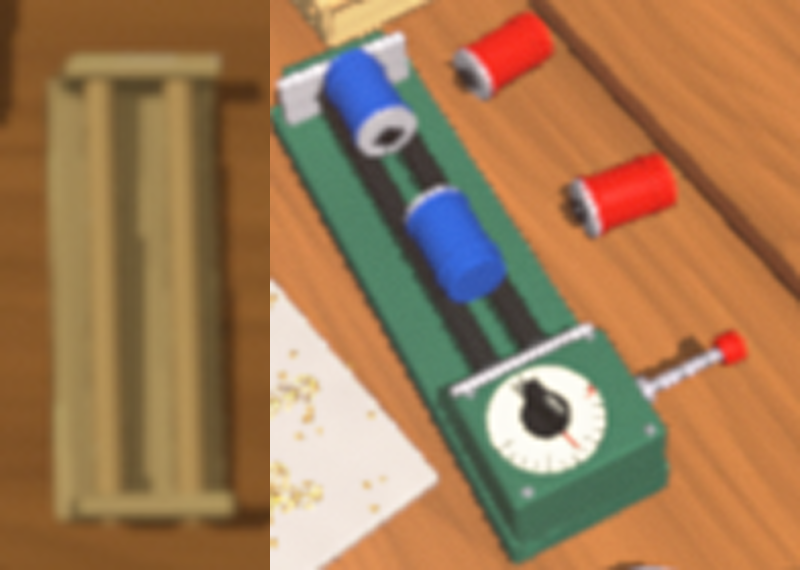

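Crop c1: dial centre (116,117), red pointer at (75,124), i.e. about 80° clockwise from the red zero mark (112,178), and the knob at (92,372). End-plate mid-tops are at (208,156) and (735,206). The barrels on the rollers are true blue with grey ends. Crop c2 shows the cradle cheek tops at (145,66) and (152,503), and true-red barrels lying roughly along x.

```bash
python3 - <<'E'
from h import *
t=lambda x,y:np.array([145+x/5,108+y/5])-0.4
P=plane("top",[t(208,156),t(735,206)],.107);d=P[1]-P[0]
print("plates",P,np.linalg.norm(d),"mid",P.mean(0),"y-axis ang",np.degrees(np.arctan2(-d[1],-d[0])))
for e in [(218,62),(200,250),(745,112),(725,300)]:print(plane("top",[t(*e)],.107))
D=plane("top",[t(116,117)],.117);k=plane("top",[t(92,372)],.08);rb=plane("top",[t(107,250)],.08)
print("dial",D,"knob",k,"rodbase",rb,"rod dir",np.degrees(np.arctan2(*(rb-k)[0,[1,0]])))
pt=plane("top",[t(75,124)],.117)-D;zm=plane("top",[t(112,178)],.117)-D
print("pointer ang",np.degrees(np.arctan2(pt[0,1],pt[0,0])),"zero",np.degrees(np.arctan2(zm[0,1],zm[0,0])))
c=lambda x,y:np.array([310+x/6,150+y/6])-0.4
P=plane("top",[c(145,66),c(152,503)],.066);d=P[0]-P[1]
print("cradle",P,np.linalg.norm(d),P.mean(0),np.degrees(np.arctan2(d[1],d[0])))
# two-view triangulate
def tri(p1,p2):
    o1,d1=rays("top",p1);o2,d2=rays("scene",p2);A=np.c_[d1[0],-d2[0]];s=np.linalg.lstsq(A,o2-o1,rcond=None)[0]
    return (o1+d1[0]*s[0]+o2+d2[0]*s[1])/2
print("knob tri",tri(t(92,372),(292.43,255.03)))
dg=(180+(545-270)*130/530, 170+412*140/570)
print("grip top tri",tri(t(116,115),dg))
E
```

```text
plates [[ 0.6613  0.1499  0.107 ]
 [ 0.6294 -0.2187  0.107 ]] 0.3699651027814667 mid [ 0.6454 -0.0344  0.107 ] y-axis ang 85.05782157264392
[[0.7294 0.1452 0.107 ]]
[[0.594  0.1532 0.107 ]]
[[ 0.6971 -0.2257  0.107 ]]
[[ 0.5626 -0.2118  0.107 ]]
dial [[0.6859 0.2134 0.117 ]] knob [[0.5118 0.2301 0.08  ]] rodbase [[0.5993 0.2231 0.08  ]] rod dir -4.574930794208509
pointer ang 100.65663984463451 zero 178.6258829900222
cradle [[ 0.598  -0.3716  0.066 ]
 [ 0.3394 -0.3721  0.066 ]] 0.25860464251446413 [ 0.4687 -0.3719  0.066 ] 0.12054225624386943
knob tri [0.5112 0.2299 0.0822]
grip top tri [0.6851 0.2125 0.1236]
```

```bash
python3 -c "
from h import *
go([.5115,.230,.17],175)"
```

```text
shift [-415.5 -173.    60.8] turn -13.0 q6 90.0
```

Call:
send_rows(targets="-415 -173 30 -13 0;-415 -173 30 -13 0;-415 -173 30 -13 0;-415 -173 30 -13 0;-415 -173 30 -13 0;-415 -173 60 -13 0;-415 -173 60 -13 0;-415 -173 60 -13 0;-415 -173 60 -13 0;-415 -173 60 -13 0;-415 -173 60 -13 0;-415 -173 60 -13 0", newtons=40)

```text
time: 1.6
ee_pos: [0.5107, 0.2314, 0.1718]
tcp_rot: [180.0, 0.0, 175.1]
wrist_force: [-0.7, -0.4, -0.0]
opening: 0.0852
grasp_force: 0.0
```

```bash
python3 - <<'E'
from h import *
o=bot.get_obs();w=camera("wrist");cv2.imwrite("pics/w1.png",w)
print(o["ee_pos"],o["tcp_rot"],o["q"])
for z in(.08,):
  for b in blobs("wrist",w,"red",z,20,o):print(b)
E
```

```text
[0.5107 0.2314 0.1718] [179.9736   0.04   175.1051] [24.3713  5.5617  4.1176 88.508   0.0035 29.2662]
(array([ 69.4152, 164.3799]), np.int32(3572), array([0.466 , 0.0553]), array([0.0785, 0.06  ]), -10.265861511230469)
(array([258.5102, 199.6332]), np.int32(927), array([0.5125, 0.2299]), array([0.027 , 0.0263]), -5.877220153808594)
```

View pics/w1.png

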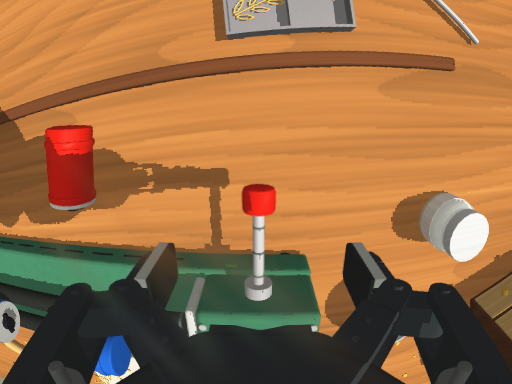

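The wrist view shows the knob at (258,200) with its rod running straight down the picture. So the tool is aligned, and the fingers are clear on both sides.

Call:
send_rows(targets="-2 -1.5 55 0 0;-2 -1.5 90 0 0;-2 -1.5 110 0 0;-2 -1.5 110 0 0;-2 -1.5 110 0 0;-2 -1.5 110 0 255;-2 -1.5 110 0 255;-2 -1.5 110 0 255;-2 -1.5 110 0 255;-2 -1.5 110 0 255;-8 -1.5 110 0 255;-14 -1.5 110 0 255;-20 -1.5 110 0 255;-26 -1.5 110 0 255;-32 -1.5 110 0 255;-38 -1.5 110 0 255;-43 -1.5 110 0 255;-47 -1.5 110 0 255;-47 -1.5 110 0 255", newtons=40)

```text
time: 4.03
ee_pos: [0.5594, 0.2256, 0.062]
tcp_rot: [179.9, 0.2, 175.0]
wrist_force: [6.8, 4.2, 0.5]
opening: 0.0265
grasp_force: 39.8
```

Call:
send_rows(targets="-2 0 0 0 255;-4 0 0 0 255;-4 0 0 0 255")

```text
time: 4.4
ee_pos: [0.561, 0.2254, 0.0618]
tcp_rot: [179.9, -0.1, 175.1]
wrist_force: [-7.3, 5.7, 8.7]
opening: 0.0266
grasp_force: 40.4
```

Call:
send_rows(targets="2 0 0 0 0;2 0 0 0 0;2 0 0 0 0;2 0 -60 0 0;2 0 -120 0 0;-40 -40 -138 10 0;-80 -80 -138 20 0;-108 -130 -138 30 0;-108 -187 -138 40 0;-108 -187 -138 50 0;-108 -187 -138 60 0;-108 -187 -138 70 0;-108 -187 -138 80 0;-108 -187 -138 90 0;-108 -187 -138 90 0;-108 -187 -138 90 0;-108 -187 -138 90 0")

```text
time: 6.52
ee_pos: [0.6531, 0.0289, 0.1992]
tcp_rot: [-180.0, 0.0, 85.1]
wrist_force: [0.8, 0.8, -0.5]
opening: 0.0853
grasp_force: 0.0
```

```bash
cat >> h.py <<'E'
def look(name,cols,z,amin=150):
    o=bot.get_obs();w=camera("wrist");cv2.imwrite("pics/%s.png"%name,w)
    print(o["time"],o["ee_pos"],o["tcp_rot"],o["q"][[0,5]])
    for c in cols:
        for b in blobs("wrist",w,c,z,amin,o):print(c,"px",b[0].round(),b[1],"ctr",b[2],"size",b[3],"axis",round(b[4],1))
E
python3 -c "
from h import *
look('w2',['blue'],.111)
b=camera('top');show('top',b,'red',.08,8);show('top',b,'blue',.111)"
```

```text
6.525 [0.6531 0.0289 0.1992] [-179.9978    0.002    85.1426] [ 2.5304 97.3879]
blue px [264. 198.] 7678 ctr [0.6565 0.024 ] size [0.0991 0.0589] axis 84.8
top red px [164.7407 168.2222] 27 ctr [0.56   0.2268] size [0.0179 0.0178] axis 0.6
top red px [282.8359 197.6471] 323 ctr [ 0.4609 -0.1901] size [0.0819 0.0487] axis 6.6
top red px [434.5094 228.4202] 852 ctr [ 0.3658 -0.7211] size [0.1412 0.113 ] axis -32.5
top blue px [316.6035  75.6388] 227 ctr [ 0.8959 -0.307 ] size [0.0672 0.0469] axis -72.7
top blue px [229.6667 138.037 ] 27 ctr [ 0.6594 -0.0018] size [0.0395 0.0105] axis 1.1
top blue px [274.3049 145.4852] 305 ctr [ 0.6393 -0.1587] size [0.0795 0.0481] axis 84.1
top blue px [446.7297 308.6848] 1069 ctr [ 0.0902 -0.7373] size [0.2163 0.0953] axis 89.4
```

View pics/w2.png

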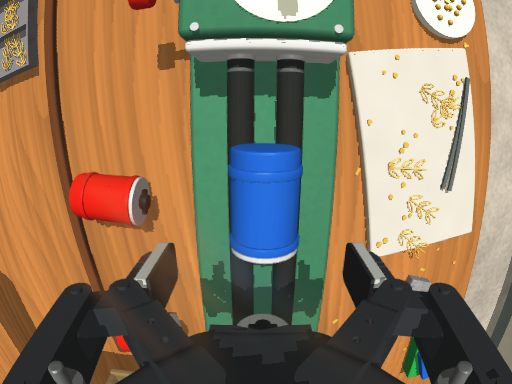

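```bash
python3 -c "
from h import *
for r in (145,150,170,182,232,250,262): print(r,plane('wrist',[[265,r]],.141)[0],plane('wrist',[[265,r]],.111)[0])
"
```

```text
145 [0.6605 0.0755 0.141 ] [0.6607 0.0718 0.111 ]
150 [0.6602 0.0721 0.141 ] [0.6604 0.0678 0.111 ]
170 [0.6591 0.0582 0.141 ] [0.6591 0.0519 0.111 ]
182 [0.6584 0.0497 0.141 ] [0.6583 0.0421 0.111 ]
232 [0.6554 0.012  0.141 ] [ 0.6548 -0.0013  0.111 ]
250 [ 0.6542 -0.0029  0.141 ] [ 0.6534 -0.0184  0.111 ]
262 [ 0.6533 -0.0134  0.141 ] [ 0.6525 -0.0304  0.111 ]
```

The wrist view shows the blue barrel at (265,200), lying straight along the rollers with the fingers astride. Its belt runs from y 0.008 to 0.058, so its centre is about (0.656, 0.032).

Call:
send_rows(targets="3 3 50 0 0;3 3 90 0 0;3 3 105 0 0;3 3 105 0 0;3 3 105 0 0;3 3 105 0 255;3 3 105 0 255;3 3 105 0 255;3 3 105 0 255;3 3 105 0 255;3 3 95 0 255;3 3 60 0 255;3 3 20 0 255;3 3 0 0 255;3 3 0 0 255", newtons=60)

```text
time: 8.5
ee_pos: [0.6569, 0.0317, 0.201]
tcp_rot: [179.9, -0.0, 85.0]
wrist_force: [-0.5, -0.5, -4.9]
opening: 0.0543
grasp_force: 64.4
```

```bash
python3 -c "
from h import *
go([.529,-.372,.2],180)"
```

```text
shift [-413.3  -92.4    0.6] turn -95.0 q6 97.7
```

Call:
send_rows(targets="-50 -10 0 -10 255;-100 -20 0 -20 255;-150 -30 0 -30 255;-200 -45 0 -40 255;-250 -60 0 -50 255;-300 -75 0 -60 255;-350 -85 0 -70 255;-390 -92 0 -80 255;-413 -92 0 -90 255;-413 -92 0 -95 255;-413 -92 0 -95 255;-413 -92 0 -95 255;-413 -92 0 -95 255")

```text
time: 10.12
ee_pos: [0.529, -0.3714, 0.1991]
tcp_rot: [180.0, -0.0, 180.0]
wrist_force: [0.7, 0.7, -2.7]
opening: 0.0543
grasp_force: 64.4
```

```bash
python3 -c "
from h import *
look('w3',['blue'],.22)"
```

```text
10.125 [ 0.529  -0.3714  0.1991] [179.9886  -0.0161 179.9881] [-35.0734 -35.0616]
blue px [260. 248.] 17339 ctr [ 0.5266 -0.3719] size [0.0879 0.0578] axis -0.6
blue px [457. 288.] 2861 ctr [ 0.5499 -0.251 ] size [0.0757 0.0344] axis 51.5
```

View pics/w3.png

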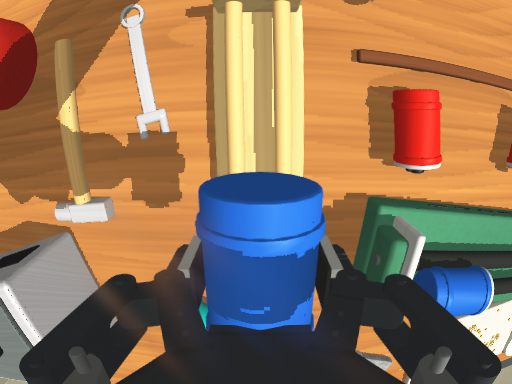

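Wrist view: the barrel is held square. The dowels show at columns 234 and 283 around row 100, and the near cheek is at row ~5.

```bash
python3 -c "
from h import *
print(plane('wrist',[[234.5,100],[283.5,100],[233.5,20],[282.5,20],[237,160],[283.5,160]],.048))
print(plane('wrist',[[260,0],[260,10]],.066))"
```

```text
[[ 0.448  -0.3966  0.048 ]
 [ 0.448  -0.3489  0.048 ]
 [ 0.3662 -0.3977  0.048 ]
 [ 0.3663 -0.3498  0.048 ]
 [ 0.5079 -0.3949  0.048 ]
 [ 0.5079 -0.3483  0.048 ]]
[[ 0.3514 -0.3718  0.066 ]
 [ 0.3619 -0.3718  0.066 ]]
```

Call:
send_rows(targets="-1 -0.5 50 0 255;-1 -0.5 95 0 255;-1 -0.5 125 0 255;-1 -0.5 137 0 255;-1 -0.5 142 0 255;-1 -0.5 142 0 255;-1 -0.5 142 0 255;-1 -0.5 142 0 0;-1 -0.5 142 0 0;-1 -0.5 142 0 0;-1 -0.5 142 0 0;-1 -0.5 110 0 0;-1 -0.5 60 0 0;-1 -0.5 10 0 0;-1 -0.5 0 0 0")

```text
time: 12.05
ee_pos: [0.5308, -0.373, 0.2036]
tcp_rot: [-179.8, 0.3, -180.0]
wrist_force: [-0.4, 0.4, -0.1]
opening: 0.0854
grasp_force: 0.0
```

Call:
send_rows(targets="-30 50 0 10 0;-60 100 0 20 0;-90 150 0 30 0;-109 200 0 40 0;-109 216 0 50 0;-109 216 0 60 0;-109 216 0 70 0;-109 216 0 80 0;-109 216 0 90 0;-109 216 0 95 0;-109 216 0 95 0;-109 216 0 95 0;-109 216 0 95 0")

```text
time: 13.68
ee_pos: [0.6388, -0.1563, 0.1991]
tcp_rot: [-180.0, -0.0, 85.1]
wrist_force: [0.3, 0.5, -0.6]
opening: 0.0853
grasp_force: 0.0
```

```bash
python3 -c "
from h import *
look('w4',['blue'],.111)
a=camera('scene');cv2.imwrite('pics/s4.png',a);show('scene',a,'blue',.073);show('scene',a,'red',.03)
b=camera('top');show('top',b,'blue',.073)
w=cv2.imread('pics/w4.png');cv2.imwrite('pics/c4.png',np.hstack([w[100:384,120:400],cv2.resize(a[130:272,140:330],None,fx=2,fy=2)]))"
```

```text
13.675 [ 0.6388 -0.1563  0.1991] [-179.9832   -0.0009   85.085 ] [-13.7473  81.1676]
blue px [261. 204.] 7010 ctr [ 0.6385 -0.1652] size [0.0941 0.0586] axis 84.8
blue px [467. 270.] 1331 ctr [ 0.8595 -0.2618] size [0.066  0.0459] axis -72.6
scene blue px [201.3381 190.8762] 210 ctr [ 0.6257 -0.2087] size [0.0889 0.056 ] axis 87.5
scene blue px [121.7662 211.8408] 201 ctr [ 0.926  -0.2898] size [0.0752 0.0493] axis -74.7
scene red px [280.5719  24.5312] 1474 ctr [-0.4912 -1.1686] size [0.5816 0.2301] axis 54.3
scene red px [239.1767 181.5907] 215 ctr [ 0.4577 -0.1939] size [0.0927 0.0659] axis 4.8
scene red px [268.2422 216.4922] 256 ctr [0.4636 0.0198] size [0.09   0.0624] axis -8.2
scene red px [280.6316 260.9211] 38 ctr [0.5383 0.2032] size [0.026  0.0215] axis 77.6
top blue px [316.4805  75.7056] 231 ctr [ 0.9114 -0.3117] size [0.0687 0.048 ] axis -72.7
top blue px [334.5    178.2267] 322 ctr [ 0.5322 -0.3723] size [0.0831 0.0459] axis -0.7
top blue px [447.1993 308.7108] 1079 ctr [ 0.087 -0.752] size [0.2211 0.0975] axis 89.4
```

View pics/c4.png

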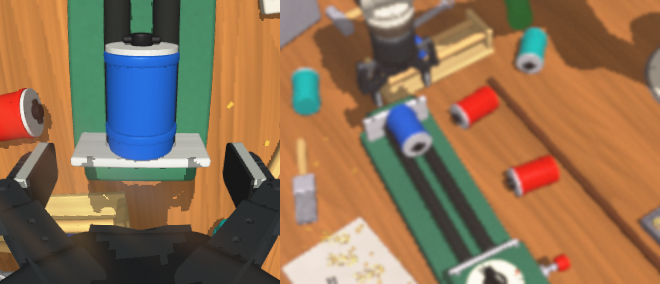

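```bash
python3 -c "
from h import *
for r in (142,153,167,224,233,258): print(r,plane('wrist',[[262,r]],.141)[0])
"
```

```text
142 [ 0.6444 -0.1075  0.141 ]
153 [ 0.6438 -0.115   0.141 ]
167 [ 0.6429 -0.1247  0.141 ]
224 [ 0.6394 -0.1667  0.141 ]
233 [ 0.6388 -0.1738  0.141 ]
258 [ 0.637  -0.1948  0.141 ]
```

Crop: blue2 sits with its cap end towards the box and its other end near the end plate. It lies straight, centred at about y -0.151.

Call:
send_rows(targets="5 0.5 50 0 0;5 0.5 90 0 0;5 0.5 105 0 0;5 0.5 105 0 0;5 0.5 105 0 0;5 0.5 105 0 255;5 0.5 105 0 255;5 0.5 105 0 255;5 0.5 105 0 255;5 0.5 105 0 255;5 0.5 95 0 255;5 0.5 60 0 255;5 0.5 20 0 255;5 0.5 0 0 255;5 0.5 0 0 255")

```text
time: 15.7
ee_pos: [0.6404, -0.1515, 0.2011]
tcp_rot: [179.8, 0.0, 85.0]
wrist_force: [-0.7, 0.4, -5.0]
opening: 0.0542
grasp_force: 64.5
```

```bash
python3 -c "
from h import *
go([.411,-.3728,.2],180)"
```

```text
shift [-240.4 -209.3    0.6] turn -95.0 q6 81.7
```

Call:
send_rows(targets="-40 -30 0 -10 255;-80 -60 0 -20 255;-120 -90 0 -30 255;-160 -120 0 -40 255;-200 -150 0 -50 255;-230 -180 0 -60 255;-240 -209 0 -70 255;-240 -209 0 -80 255;-240 -209 0 -90 255;-240 -209 0 -95 255;-240 -209 0 -95 255;-240 -209 0 -95 255;-240 -209 0 -95 255")

```text
time: 17.32
ee_pos: [0.4107, -0.3722, 0.1989]
tcp_rot: [180.0, -0.0, 180.0]
wrist_force: [-0.8, 0.7, -3.4]
opening: 0.0541
grasp_force: 64.6
```

```bash
python3 -c "
from h import *
look('w5',['blue'],.073)"
```

```text
17.325 [ 0.4107 -0.3722  0.1989] [179.9778  -0.0195 179.9605] [-42.188  -42.1485]
blue px [261. 268.] 12828 ctr [ 0.5028 -0.3723] size [0.163  0.1278] axis -0.3
```

View pics/w5.png

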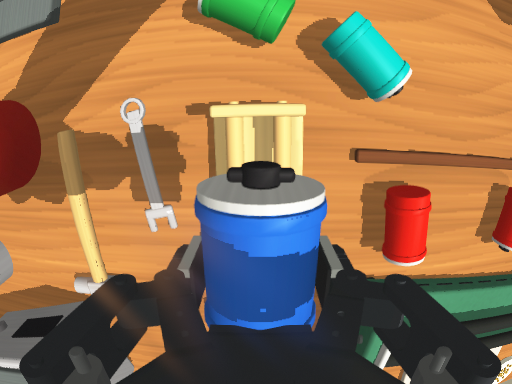

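Blue2 is held level, with its cap towards the near cheek. The cheek top is at rows 103–117, columns 210–306.

```bash
python3 -c "
from h import *
print(plane('wrist',[[258,104],[258,117],[210,110],[306,110]],.066))"
```

```text
[[ 0.3341 -0.3744  0.066 ]
 [ 0.3462 -0.3744  0.066 ]
 [ 0.3389 -0.4187  0.066 ]
 [ 0.3391 -0.3302  0.066 ]]
```

Call:
send_rows(targets="0 -1 50 0 255;0 -1 95 0 255;0 -1 125 0 255;0 -1 137 0 255;0 -1 142 0 255;0 -1 142 0 255;0 -1 142 0 255;0 -1 142 0 0;0 -1 142 0 0;0 -1 142 0 0;0 -1 142 0 0;0 -1 110 0 0;0 -1 60 0 0;-20 60 30 -6 0;-59 120 30 -6 0;-59 181 30 -6 0;-59 181 30 -6 0;-59 181 30 -6 0")

```text
time: 19.62
ee_pos: [0.4698, -0.1908, 0.1695]
tcp_rot: [-180.0, 0.0, -173.9]
wrist_force: [0.2, -0.7, 0.0]
opening: 0.0853
grasp_force: 0.0
```

```bash
python3 -c "
from h import *
look('w6',['red','blue'],.03)
a=camera('scene');cv2.imwrite('pics/s6.png',a);show('scene',a,'blue',.073);show('scene',a,'red',.03)
b=camera('top');show('top',b,'blue',.073)
w=cv2.imread('pics/w6.png');cv2.imwrite('pics/c6.png',np.hstack([w[60:384,100:400],cv2.resize(a[110:272,140:330],None,fx=2,fy=2)]))"
```

```text
19.625 [ 0.4698 -0.1908  0.1695] [-179.9771    0.0178 -173.8753] [-22.0954 -28.2201]
red px [259. 182.] 5178 ctr [ 0.4711 -0.1916] size [0.0949 0.0587] axis 6.1
red px [442. 203.] 3424 ctr [0.4713 0.0209] size [0.0906 0.076 ] axis -10.5
blue px [ 69. 121.] 5216 ctr [ 0.4225 -0.4083] size [0.1074 0.0864] axis 1.0
blue px [ 77. 237.] 4415 ctr [ 0.5649 -0.4065] size [0.1327 0.0861] axis 1.4
scene blue px [219.4353 147.3176] 85 ctr [ 0.44   -0.3764] size [0.068  0.0372] axis 65.1
scene blue px [202.5773 155.6392] 194 ctr [ 0.5243 -0.3757] size [0.0804 0.0674] axis -1.2
scene blue px [121.765 211.88 ] 200 ctr [ 0.926  -0.2898] size [0.0752 0.0493] axis -74.7
scene red px [280.4153  19.5892] 1110 ctr [-0.5174 -1.2056] size [0.4916 0.2293] axis 54.8
scene red px [195.58   103.8382] 550 ctr [ 0.3531 -0.7591] size [0.2101 0.1248] axis 67.0
scene red px [239.1674 181.5302] 215 ctr [ 0.4577 -0.1939] size [0.0927 0.0659] axis 4.8
scene red px [268.2677 216.3701] 254 ctr [0.4614 0.0192] size [0.0847 0.0615] axis -9.7
scene red px [280.6316 260.9211] 38 ctr [0.5383 0.2032] size [0.026  0.0215] axis 77.6
top blue px [316.6228  75.6623] 228 ctr [ 0.9113 -0.3117] size [0.0687 0.048 ] axis -72.7
top blue px [334.5841 178.1079] 315 ctr [ 0.534  -0.3723] size [0.0796 0.0459] axis -0.7
top blue px [335.5672 210.7279] 305 ctr [ 0.4189 -0.375 ] size [0.0736 0.0487] axis 0.6
top blue px [446.2718 308.5426] 1056 ctr [ 0.0873 -0.7522] size [0.2219 0.0993] axis 88.3
```

View pics/c6.png

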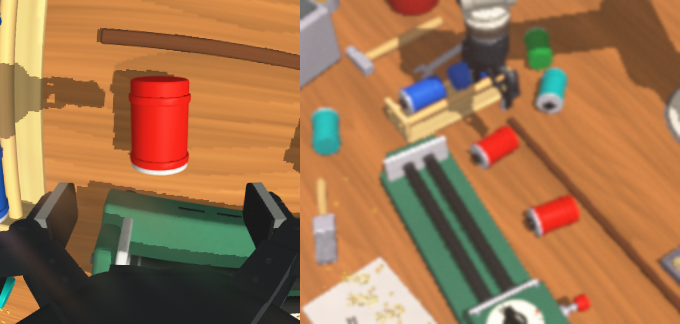

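Crop: both blue barrels lie on the cradle dowels and the red barrel is clear of everything. Its rib lines are at rows ~157 and ~222, and its ends at 137 and 234.

```bash
python3 -c "
from h import *
for r in (137,157,222,228,234): print(r,plane('wrist',[[259,r]],.06)[0])
"
```

```text
137 [ 0.4216 -0.1987  0.06  ]
157 [ 0.4387 -0.1969  0.06  ]
222 [ 0.498  -0.1908  0.06  ]
228 [ 0.5039 -0.1902  0.06  ]
234 [ 0.5099 -0.1896  0.06  ]
```

Call:
send_rows(targets="3 -1 60 0 0;3 -1 120 0 0;3 -1 148 0 0;3 -1 155 0 0;3 -1 155 0 0;3 -1 155 0 0;3 -1 155 0 255;3 -1 155 0 255;3 -1 155 0 255;3 -1 155 0 255;3 -1 155 0 255;3 -1 145 0 255;3 -1 100 0 255;3 -1 50 0 255;3 -1 0 0 255;3 -1 -35 0 255;3 -1 -35 0 255")

```text
time: 21.9
ee_pos: [0.4677, -0.1929, 0.207]
tcp_rot: [-179.9, 0.2, -174.0]
wrist_force: [0.8, -0.7, -3.7]
opening: 0.0544
grasp_force: 65.1
```

```bash
python3 -c "
from h import *
go([.639,-.154,.2],265)"
```

```text
shift [-174.4   20.7    7.7] turn -79.0 q6 -28.4
```

Call:
send_rows(targets="-40 5 4 -10 255;-80 10 4 -20 255;-120 15 4 -30 255;-160 20 4 -40 255;-174 21 4 -50 255;-174 21 4 -60 255;-174 21 4 -70 255;-174 21 4 -79 255;-174 21 4 -79 255;-174 21 4 -79 255;-174 21 4 -79 255")

```text
time: 23.28
ee_pos: [0.6375, -0.1534, 0.1999]
tcp_rot: [180.0, 0.0, -95.1]
wrist_force: [-0.3, -0.7, -3.7]
opening: 0.0541
grasp_force: 64.8
```

```bash
python3 -c "
from h import *
look('w7',['red'],.22)
go([.6393,-.154,.0945],265)"
```

```text
23.275 [ 0.6375 -0.1534  0.1999] [179.9673   0.0051 -95.0915] [-13.5329 -98.4414]
red px [261. 250.] 18662 ctr [ 0.6374 -0.1524] size [0.0984 0.0582] axis 85.2
red px [404. 277.] 496 ctr [ 0.5624 -0.1374] size [0.0443 0.012 ] axis -23.4
shift [  0.4  -1.9 105.5] turn -0.1 q6 -98.5
```

View pics/w7.png

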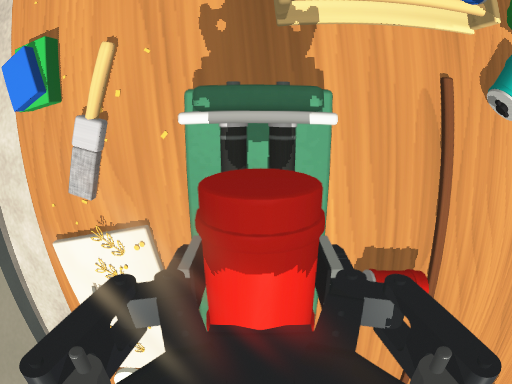

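The barrel is held square over the rollers. The end plate is at row 118 (cols 180–337) and the rollers are at cols 233 and 282, row 150.

```bash
python3 -c "
from h import *
p=plane('wrist',[[180,118],[337,118],[258.5,124]],.107);print(p,(p[0]+p[1])/2)
p=plane('wrist',[[220,145],[247,145],[268,145],[296,145]],.08);print(p,p.mean(0))"
```

```text
[[ 0.6953 -0.2257  0.107 ]
 [ 0.57   -0.2144  0.107 ]
 [ 0.6331 -0.2139  0.107 ]] [ 0.6327 -0.22    0.107 ]
[[ 0.6692 -0.1971  0.08  ]
 [ 0.6452 -0.1947  0.08  ]
 [ 0.6267 -0.1931  0.08  ]
 [ 0.6018 -0.1911  0.08  ]] [ 0.6357 -0.194   0.08  ]
```

Call:
send_rows(targets="0 -2 50 0 255;0 -2 85 0 255;0 -2 99 0 255;0 -2 105 0 255;0 -2 105 0 255;0 -2 105 0 255;0 -2 105 0 0;0 -2 105 0 0;0 -2 105 0 0;0 -2 105 0 0;0 -2 70 0 0;0 -2 20 0 0;-30 30 0 10 0;-60 70 0 20 0;-90 110 0 30 0;-120 150 0 40 0;-150 185 0 50 0;-158 185 0 60 0;-158 185 0 70 0;-158 185 20 80 0")

```text
time: 25.82
ee_pos: [0.4677, 0.0203, 0.1815]
tcp_rot: [-180.0, 0.2, -175.3]
wrist_force: [-0.5, -0.9, -0.1]
opening: 0.0853
grasp_force: 0.0
```

Call:
send_rows(targets="0 0 10 10 0;0 0 10 14 0;0 0 10 14 0;0 0 10 14 0;0 0 10 14 0")

```text
time: 26.45
ee_pos: [0.4671, 0.02, 0.1705]
tcp_rot: [180.0, 0.0, 171.1]
wrist_force: [0.3, 0.2, 0.7]
opening: 0.0851
grasp_force: 0.0
```

```bash
python3 -c "
from h import *
look('w8',['red'],.03)
a=camera('scene');cv2.imwrite('pics/s8.png',a);show('scene',a,'red',.111)
w=cv2.imread('pics/w8.png');cv2.imwrite('pics/c8.png',np.hstack([w[60:384,100:400],cv2.resize(a[110:272,140:330],None,fx=2,fy=2)]))"
```

```text
26.45 [0.4671 0.02   0.1705] [179.9974   0.0183 171.0735] [ 2.453  11.3795]
red px [260. 185.] 5125 ctr [0.4728 0.019 ] size [0.0961 0.0585] axis -10.2
red px [464. 251.] 552 ctr [0.5961 0.2673] size [0.0477 0.0372] axis 74.7
red px [114. 366.] 1293 ctr [ 0.7362 -0.2613] size [0.1526 0.0634] axis -41.5
scene red px [280.6126  27.9884] 1727 ctr [-0.3577 -0.9985] size [0.6603 0.2157] axis 53.3
scene red px [195.5949 103.8485] 548 ctr [ 0.3954 -0.6615] size [0.1964 0.116 ] axis 67.0
scene red px [201.7043 192.2   ] 230 ctr [ 0.64   -0.1691] size [0.0938 0.059 ] axis 86.0
scene red px [268.2529 216.3541] 257 ctr [0.4969 0.066 ] size [0.0791 0.0575] axis -9.7
scene red px [280.6316 260.9211] 38 ctr [0.5688 0.238 ] size [0.0243 0.0201] axis 77.6
```

View pics/c8.png

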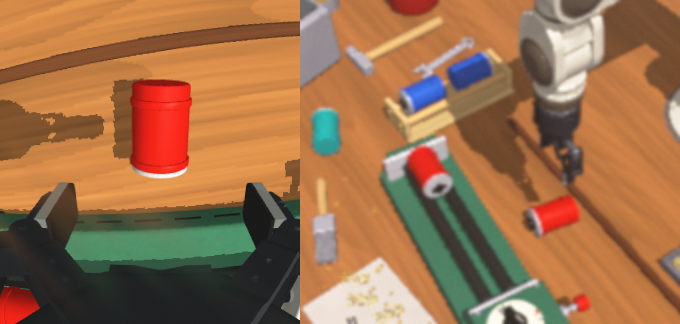

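Crop: the red1 barrel lies along the rollers at the far end. red2 is under the gripper at crop (160,130), lying straight and undisturbed.

Call:
send_rows(targets="-2 0 60 1 0;-2 0 120 1 0;-2 0 149 1 0;-2 0 156 1 0;-2 0 156 1 0;-2 0 156 1 0;-2 0 156 1 255;-2 0 156 1 255;-2 0 156 1 255;-2 0 156 1 255;-2 0 156 1 255;-2 0 146 1 255;-2 0 100 1 255;-2 0 50 1 255;-2 0 0 1 255;-2 0 -30 1 255;-2 0 -30 1 255")

```text
time: 28.68
ee_pos: [0.4698, 0.0197, 0.2023]
tcp_rot: [180.0, 0.2, 170.0]
wrist_force: [0.7, 0.8, -5.3]
opening: 0.0541
grasp_force: 65.5
```

```bash
python3 -c "
from h import *
go([.6505,-.034,.2],85)"
```

```text
shift [-187.2  -21.6    3. ] turn 85.0 q6 12.4
```

Call:
send_rows(targets="-40 -5 2 10 255;-80 -10 2 20 255;-120 -15 2 30 255;-160 -20 2 40 255;-187 -21.5 2 50 255;-187 -21.5 2 60 255;-187 -21.5 2 70 255;-187 -21.5 2 80 255;-187 -21.5 2 85 255;-187 -21.5 2 85 255;-187 -21.5 2 85 255;-187 -21.5 2 85 255")

```text
time: 30.18
ee_pos: [0.6493, -0.0339, 0.1978]
tcp_rot: [-180.0, 0.0, 85.1]
wrist_force: [0.1, -0.7, -3.5]
opening: 0.0541
grasp_force: 65.2
```

```bash
python3 -c "
from h import *
look('w9',['red'],.22)
b=camera('top');cv2.imwrite('pics/t9.png',b);show('top',b,'red',.111)
go([.6505,-.034,.0945],85)"
```

```text
30.175 [ 0.6493 -0.0339  0.1978] [-179.9637    0.0003   85.0832] [-2.9888 91.928 ]
red px [259. 245.] 18509 ctr [ 0.6479 -0.0294] size [0.0889 0.0604] axis 84.8
top red px [273.3488 145.7965] 344 ctr [ 0.6385 -0.1548] size [0.081  0.0544] axis 85.0
top red px [164.5926 168.1852] 27 ctr [0.5556 0.2207] size [0.0175 0.0141] axis -89.4
top red px [434.5094 228.4918] 850 ctr [ 0.3633 -0.7097] size [0.1386 0.1109] axis -32.5
shift [ -0.    1.1 103.7] turn 0.1 q6 92.0
```

View pics/w9.png

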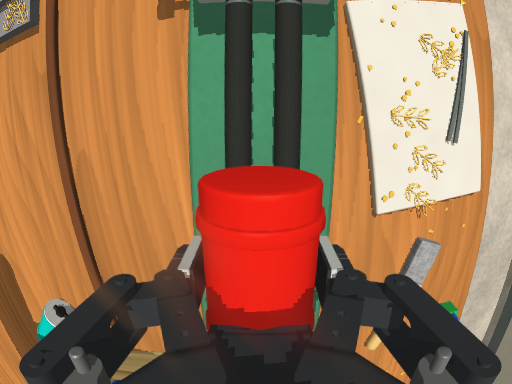

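Wrist view: the barrel is square and the rollers are at cols 238 and 288, centred under it. The slot is free.

Call:
send_rows(targets="0 1 50 0 255;0 1 85 0 255;0 1 98 0 255;0 1 103 0 255;0 1 103.5 0 255;0 1 103.5 0 255;0 1 103.5 0 0;0 1 103.5 0 0;0 1 103.5 0 0;0 1 103.5 0 0;0 1 70 0 0;0 1 20 0 0;0 1 -20 0 0;60 5 -22 -5 0;120 8 -22 -10 0;180 12 -22 -15 0;240 13 -22 -15 0;249 13 -22 -15 0;249 13 -22 -15 0;249 13 -22 -15 0")

```text
time: 32.78
ee_pos: [0.6841, 0.2115, 0.2206]
tcp_rot: [180.0, 0.0, 99.9]
wrist_force: [0.3, -0.8, 0.3]
opening: 0.0854
grasp_force: 0.0
```

```bash
python3 -c "
from h import *
look('w10',['red'],.117,8)
b=camera('top');show('top',b,'red',.111);a=camera('scene');show('scene',a,'red',.111)
w=cv2.imread('pics/w10.png');cv2.imwrite('pics/c10.png',np.hstack([cv2.resize(w[100:300,160:360],(560,560),interpolation=cv2.INTER_CUBIC),cv2.resize(a[150:290,170:230],(240,560))]))"
```

```text
32.775 [0.6841 0.2115 0.2206] [179.9921   0.0157  99.9378] [17.1879 97.2501]
red px [140. 149.] 577 ctr [0.5737 0.2327] size [0.0247 0.0238] axis -5.8
red px [263. 158.] 63 ctr [0.6813 0.2419] size [0.017  0.0017] axis -80.0
red px [219. 180.] 16 ctr [0.6473 0.2171] size [0.0107 0.0009] axis -4.7
red px [214. 184.] 20 ctr [0.6437 0.2122] size [0.0045 0.0031] axis 54.1
top red px [237.8638 141.9623] 345 ctr [ 0.6509 -0.0304] size [0.0823 0.0545] axis 85.2
top red px [273.4901 145.569 ] 355 ctr [ 0.6387 -0.1565] size [0.0846 0.0545] axis 84.1
top red px [434.4631 228.4936] 853 ctr [ 0.3625 -0.7095] size [0.1378 0.1104] axis -32.5
scene red px [280.4345  28.1116] 1747 ctr [-0.3547 -1.0031] size [0.659  0.2194] axis 51.5
scene red px [195.5618 103.8218] 550 ctr [ 0.3945 -0.6625] size [0.1967 0.1171] axis 62.2
scene red px [201.6073 192.0365] 219 ctr [ 0.6392 -0.1713] size [0.0886 0.0581] axis 87.2
scene red px [217.2703 217.79  ] 381 ctr [ 0.6514 -0.0349] size [0.1146 0.0587] axis 84.4
scene red px [280.6316 260.9211] 38 ctr [0.5688 0.238 ] size [0.0243 0.0201] axis 77.6
```

View pics/c10.png

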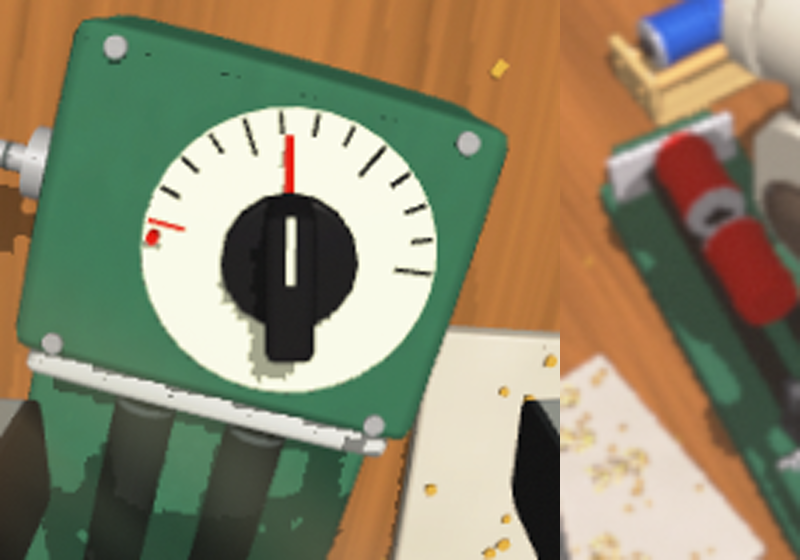

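Crop: the bar stands vertically in the picture at column 290, with the red pointer on its upper side. The zero mark is at (165,225), about 75° counter-clockwise. Both red barrels lie on the rollers.

```bash
python3 -c "
from h import *
f=lambda x,y:[160+x/2.8-.4,100+y/2.8-.4]
d=plane('wrist',[f(289,249)],.116)[0];print('dial',d,'barend',plane('wrist',[f(290,345)],.1535))
m=plane('wrist',[f(165,225)],.116)[0]-d;p=plane('wrist',[f(289,140)],.116)[0]-d
print(*[np.degrees(np.arctan2(v[1],v[0])) for v in(m,p)])
go([*d[:2],.1258],100)"
```

```text
dial [0.6858 0.2155 0.116 ] barend [[0.6886 0.1992 0.1535]]
178.48418525506864 100.03394239250305
shift [ 3.7  2.3 95. ] turn -0.1 q6 97.3
```

Call:
send_rows(targets="3 2 50 0 0;3 2 80 0 0;3 2 92 0 0;3 2 92 0 0;3 2 92 0 0;3 2 92 0 255;3 2 92 0 255;3 2 92 0 255;3 2 92 0 255;3 2 92 0 255;3 2 92 -8 255;3 2 92 -17 255;3 2 92 -26 255;3 2 92 -35 255;3 2 92 -44 255;3 2 92 -53 255;3 2 92 -62 255;3 2 92 -70 255;3 2 92 -70 255", newtons=30)

```text
time: 35.3
ee_pos: [0.6837, 0.2143, 0.1284]
tcp_rot: [-179.8, -0.2, 170.1]
wrist_force: [-10.3, -9.1, 5.9]
opening: 0.0136
grasp_force: 33.6
```

```bash
python3 -c "
from h import *
o=bot.get_obs();print(o['ee_pos'],o['tcp_rot'],o['torque'],o['wrist_force'],o['opening'],o['grasp_force'])"
```

```text
[0.6837 0.2143 0.1284] [-179.7664   -0.1739  170.0717] [-1.8631  2.0252 -0.0148] [-10.3168  -9.0748   5.8681] 0.013566862053298847 33.60383838415146
```

Call:
send_rows(targets="0 0 0 -3 255;0 0 0 -5 255;0 0 0 -5 255")

```text
time: 35.67
ee_pos: [0.6837, 0.2141, 0.1284]
tcp_rot: [-179.8, -0.2, 175.0]
wrist_force: [-10.4, -10.1, 4.9]
opening: 0.0131
grasp_force: 33.7
```

```bash
python3 -c "
from h import *
o=bot.get_obs();print(o['ee_pos'],o['tcp_rot'],o['torque'],o['wrist_force'],o['opening'],o['grasp_force'])"
```

```text
[0.6837 0.2141 0.1284] [-179.766    -0.1967  174.9578] [-2.1317  2.0394 -0.1452] [-10.367  -10.1143   4.9321] 0.013125314968613907 33.70059818029404
```

Call:
send_rows(targets="0 0 0 -1.5 255;0 0 0 -3 255;0 0 0 -3 255")

```text
time: 36.05
ee_pos: [0.6837, 0.2141, 0.1285]
tcp_rot: [-179.8, -0.2, 177.9]
wrist_force: [-10.8, -9.3, 6.5]
opening: 0.0133
grasp_force: 54.8
```

```bash
python3 -c "
from h import *
o=bot.get_obs();print(o['ee_pos'],o['tcp_rot'],o['torque'],o['wrist_force'],o['opening'],o['grasp_force'])"
```

```text
[0.6837 0.2141 0.1285] [-179.797    -0.2063  177.8506] [-1.9022  2.06   -1.4493] [-10.8206  -9.333    6.5412] 0.013320801061127562 54.811404151842
```

Call:
send_rows(targets="0 0 0 1 255;0 0 0 1 0;0 0 0 1 0;0 0 0 1 0;0 0 0 1 0;0 0 -50 1 0;0 0 -95 1 0;0 0 -95 1 0;0 0 -95 1 0")

```text
time: 37.17
ee_pos: [0.6855, 0.2165, 0.2226]
tcp_rot: [-180.0, -0.0, 177.0]
wrist_force: [-0.2, -0.5, -0.0]
opening: 0.0854
grasp_force: 0.0
```

```bash
python3 -c "
from h import *
look('w11',['red'],.117,8)
w=cv2.imread('pics/w11.png');cv2.imwrite('pics/c11.png',cv2.resize(w[80:280,160:360],(560,560),interpolation=cv2.INTER_CUBIC))
go([.561,.2255,.17],175)"
```

```text
37.175 [0.6855 0.2165 0.2226] [-179.993    -0.0242  177.031 ] [17.5239 20.4929]
red px [263.  52.] 646 ctr [0.5664 0.2247] size [0.0229 0.0208] axis 87.1
red px [258. 160.] 73 ctr [0.6539 0.2156] size [0.024  0.0026] axis -3.0
red px [ 35. 172.] 3547 ctr [ 0.6499 -0.029 ] size [0.1218 0.0593] axis 84.2
red px [254. 146.] 16 ctr [0.6442 0.2127] size [0.0034 0.0025] axis -3.2
shift [124.4   2.7  52. ] turn 2.0 q6 20.5
```

View pics/c11.png

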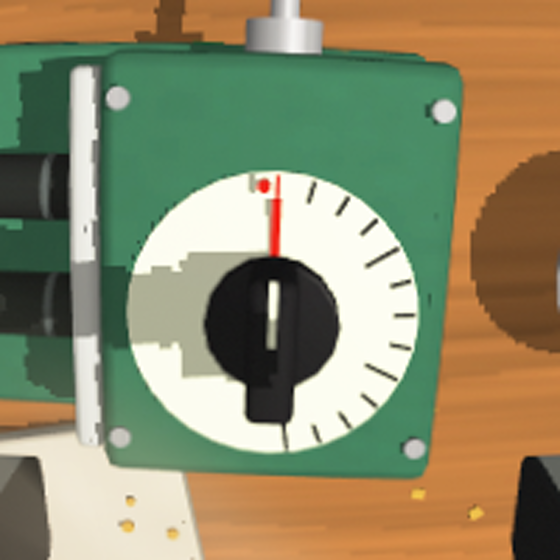

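The pointer now stands on the red zero mark at crop (275,190), so the counter is zeroed. Next is the rod.

Call:
send_rows(targets="40 1 0 2 0;80 2 0 2 0;124 3 20 2 0;124 3 60 2 0;124 3 60 2 0;124 3 110 2 0;124 3 150 2 0;124 3 160 2 0;124 3 160 2 0;124 3 160 2 0;124 3 160 2 255;124 3 160 2 255;124 3 160 2 255;124 3 160 2 255;124 3 160 2 255", newtons=40)

```text
time: 39.1
ee_pos: [0.5618, 0.2254, 0.0637]
tcp_rot: [-180.0, 0.0, 175.0]
wrist_force: [-1.7, -4.0, 5.7]
opening: 0.0264
grasp_force: 39.4
```

Call:
send_rows(targets="4 0 0 0 255;8 0 0 0 255;12 0 0 0 255;16 0 0 0 255;20 0 0 0 255;24 0 0 0 255;24 0 0 0 255;24 0 0 0 255")

```text
time: 40.1
ee_pos: [0.5377, 0.2277, 0.0637]
tcp_rot: [-180.0, 0.0, 175.0]
wrist_force: [0.4, -4.4, 5.8]
opening: 0.0268
grasp_force: 39.6
```

Call:
send_rows(targets="0 0 0 0 0;0 0 0 0 0;0 0 0 0 0;0 0 0 0 0;0 0 -60 0 0;0 0 -120 0 0;60 0 -150 0 0;120 0 -150 0 0;160 0 -150 0 0;160 0 -150 0 0;160 0 -150 0 0")

```text
time: 41.48
ee_pos: [0.3788, 0.2419, 0.2135]
tcp_rot: [180.0, 0.0, 175.0]
wrist_force: [0.5, 0.0, -0.4]
opening: 0.0851
grasp_force: 0.0
```

```bash
python3 -c "
from h import *
o=bot.get_obs();print(o['ee_pos'],o['time'])
b=camera('top');a=camera('scene');cv2.imwrite('pics/tend.png',b)
show('top',b,'red',.08,8);show('scene',a,'red',.08);show('top',b,'red',.111);show('top',b,'blue',.073);show('scene',a,'red',.111)
cv2.imwrite('pics/end.png',np.hstack([cv2.resize(b[100:250,140:400],(520,300)),cv2.resize(a[130:280,150:290],(280,300))]))"
```

```text
[0.3788 0.2419 0.2135] 41.475
top red px [237.6116 142.2369] 363 ctr [ 0.6578 -0.0279] size [0.0855 0.0564] axis 84.1
top red px [273.6114 145.9212] 368 ctr [ 0.6456 -0.1575] size [0.0858 0.0566] axis 83.7
top red px [163.8519 174.9259] 27 ctr [0.5385 0.2293] size [0.0179 0.0177] axis 0.6
top red px [434.5427 228.4456] 855 ctr [ 0.3652 -0.7208] size [0.1404 0.113 ] axis -32.5
scene red px [280.4628  28.0824] 1748 ctr [-0.3907 -1.0498] size [0.6766 0.226 ] axis 51.5
scene red px [195.5554 103.8348] 551 ctr [ 0.3791 -0.6988] size [0.2017 0.1191] axis 67.0
scene red px [201.7143 192.1818] 231 ctr [ 0.6299 -0.1934] size [0.0953 0.0633] axis 87.2
scene red px [217.3858 217.8807] 394 ctr [ 0.6422 -0.0554] size [0.1173 0.0623] axis 85.6
scene red px [286.7179 257.9231] 39 ctr [0.5332 0.227 ] size [0.0251 0.0208] axis 77.0
top red px [237.6116 142.2369] 363 ctr [ 0.6499 -0.0293] size [0.084  0.0553] axis 84.1
top red px [273.6114 145.9212] 368 ctr [ 0.6379 -0.1565] size [0.0842 0.0555] axis 83.7
top red px [163.8519 174.9259] 27 ctr [0.5328 0.2231] size [0.0175 0.0173] axis 0.6
top red px [4
[... 179 characters left out ...]
334.5908 178.4585] 325 ctr [ 0.5322 -0.3733] size [0.0823 0.0494] axis 0.6
top blue px [335.5163 210.7026] 306 ctr [ 0.4189 -0.375 ] size [0.0736 0.0487] axis 0.6
top blue px [446.1236 308.5102] 1076 ctr [ 0.0873 -0.7522] size [0.2219 0.0993] axis 88.3
scene red px [280.4628  28.0824] 1748 ctr [-0.3544 -1.0034] size [0.659  0.2201] axis 51.5
scene red px [195.5554 103.8348] 551 ctr [ 0.3954 -0.6615] size [0.1964 0.116 ] axis 67.0
scene red px [201.7143 192.1818] 231 ctr [ 0.6397 -0.1693] size [0.0928 0.0617] axis 87.2
scene red px [217.3858 217.8807] 394 ctr [ 0.6517 -0.0348] size [0.1143 0.0607] axis 85.6
scene red px [286.7179 257.9231] 39 ctr [0.5455 0.2402] size [0.0245 0.0203] axis 77.0
```

View pics/end.png

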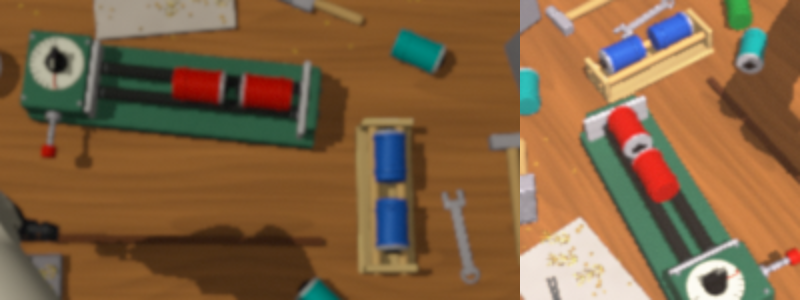

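Final view: both reds lie end to end on the rollers and both blues are in the cradle. The counter is at its mark, and the knob is midway between its two end positions (top-view rows 181.8, 174.9 now, 168.2).

```bash
python3 -c "
from workcell import ticket
print(ticket.job_done())"
```

```text
the job is handed in; nothing more can be done
None
```

I handed the job in after about 42 s of robot time: rod pushed home first, both blue barrels in the cradle, both red barrels on the rollers, counter at zero, and rod last pulled to its middle click. The cameras confirmed the end positions; the verdict was not shown.

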